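Weigh out dry clay bars on the spring scale

TASK

Weigh out the clay batch on the blue spring scale: from the bench put the half bar of dry red clay, the full bar, or both onto the empty pan, whichever brings the red pointer to rest inside the green band on the post. Weigh nothing but these clay bars, set them down gently so that the pan never knocks down on its bottom stop, and leave a bar that is not needed lying on the bench.

Things in the scene. Friction and masses are not known exactly. Their poses are not given: they have to be found in the camera images.
- pan_floor (a point): Centre of the pan's upper face: level aluminium tray 180 x 180 mm, x and y along its edges, 5 mm rim, 150 mm above the bench when empty, on a fixed blue base. Sinks straight down 15 mm per 150 g wherever loaded; bottom stop about 65 mm down. The red pointer, fixed at its +y edge, is level with this point. White post, 50 mm wide, top at 190 mm, stands 132 mm along +y, 65 mm along +x from here.
- band: Green target band, a clip 22 mm high fixed round the white post, at another height each run, always below the empty pan's pointer. Origin: level with the band's middle, but on the vertical line through the pan's centre (the clip itself is 132 mm away along +y, 65 mm along +x; z up). The pointer is inside when the pan's upper face is within 11 mm of this height.
- half_bar: Half bar of dry terracotta-red clay with one dark score line: block 45 x 45 mm, 40 mm high, 150 g (within 4 %). Origin at the centre of its underside, z up. Starts lying on the bench.
- full_bar: Full bar of the same dry red clay with three dark score lines: block 90 mm long (its x), 45 mm wide (its y), 40 mm high, 300 g (within 4 %). Origin at the centre of its underside, z up. Starts lying on the bench. A pale wooden offcut and a pink eraser of like size lie about too: they are not clay.

How it is judged:
At the end, for the whole second after the job is handed in: The pan is at rest with the red pointer inside the green band (pan face within 11 mm of the band's middle height), loaded with the half bar, the full bar or both and nothing else (the pan has sunk within 5 mm of 15, 30 or 45 mm respectively); a bar not used lies on the bench; all released and still (z of pan_floor in the frame of band between -0.011 and 0.011 m and linear speed of each of half_bar, full_bar below 0.02 m/s and ((x of half_bar in the frame of pan_floor between -0.09 and 0.09 m and y of half_bar in the frame of pan_floor between -0.09 and 0.09 m and z of half_bar in the frame of pan_floor between -0.008 and 0.055 m and height (world z) of full_bar below 0.06 m and height (world z) of pan_floor between 0.13 and 0.14 m) or (x of full_bar in the frame of pan_floor between -0.09 and 0.09 m and y of full_bar in the frame of pan_floor between -0.09 and 0.09 m and z of full_bar in the frame of pan_floor between -0.008 and 0.055 m and height (world z) of half_bar below 0.06 m and height (world z) of pan_floor between 0.115 and 0.125 m) or (x of half_bar in the frame of pan_floor between -0.09 and 0.09 m and y of half_bar in the frame of pan_floor between -0.09 and 0.09 m and z of half_bar in the frame of pan_floor between -0.008 and 0.055 m and x of full_bar in the frame of pan_floor between -0.09 and 0.09 m and y of full_bar in the frame of pan_floor between -0.09 and 0.09 m and z of full_bar in the frame of pan_floor between -0.008 and 0.055 m and height (world z) of pan_floor between 0.1 and 0.11 m))); the robot touches nothing.
It fails at once if the pan is driven or dropped down onto its bottom stop (more than 65 mm down) (height (world z) of pan_floor below 0.085 m).
It also fails if it takes over 70 s, if anything falls off the work surface, if the arm or the gripper's body presses on something with over 40 N, if the wrist force passes 120 N, or if a joint passes its speed limit or range.

ROBOT

A 7-joint arm with a two-finger parallel gripper is mounted at the origin on the work surface. World frame = base frame: x ahead of the robot, y to its left, z up, the work surface at z = 0. Lengths are in m, angles in rad, forces in N, time in s.
With the tool pointing down it reaches from about 0.425 to 0.8 m from the base axis. Payload 8.3 kg.
Tool frame: the origin (TCP) lies at the very end of the fingers, on their centre line; the grasp point (between the pads) lies 19 mm behind it (bot.tcp_to_grasp is the distance from the TCP to the grasp point, in m); z points along the fingers, y is the line along which they close (so a half turn about z gives the same grasp; the last joint's range is limited). The gripper opens to 85 mm and grips with 20 to 120 N. Pads are 22 mm wide; open, the fingers measure 114 mm over their backs; the gripper's body (76 mm by 85 mm) begins 54 mm behind the grasp point. The pads swing forward as they close: fully open they stand 13 mm farther back than shut.
Start: joints at [1.256, 0.383, 0.016, 1.37, -0.006, 1.388, -0.046], TCP at [0.156, -0.605, 0.231] pointing down, gripper open.
Joint ranges: [-2.95, 2.95], [-0.25, 2.06], [-1.52, 1.56], [0.18, 2.33], [-1.44, 4.58], [0.02, 2.06], [-3.01, 3.01]. Speed limits (rad/s): [2.39, 2.39, 3.01, 3.01, 3.14, 3.14, 3.14].

INTERFACE

Orientations are given as a unit quaternion [w, x, y, z].
In Python, from plant import bot gives the robot as it stands.
- The arm moves only by the tool step_hand, called as name(argument=value, ...) on one line, values as JSON. Schema: {"type":"object","properties":{"increments":{"type":"array","items":{"type":"array","items":{"type":"number"},"minItems":4,"maxItems":4},"minItems":1,"maxItems":10},"finger_gap":{"type":"number"},"squeeze":{"type":"number"},"only":{"type":"string"},"quiet":{"type":"boolean"},"lines":{"type":"string"}},"required":["increments"],"additionalProperties":false}. increments is a list of rows, 1 to 10 of them, each of 4 numbers: dx, dy, dz in m, then a turn about the tool's z in rad; each row is the pose to reach, as a shift and turn from the pose commanded when the call began, along the tool's axes at that moment; what a row does not reach only later rows make up. A row lasts 1/8 s, in which the tool goes at most 0.0625 m and 0.188 rad, less where a joint would pass 70% of its speed; a pose out of reach is approached as far as the arm can. finger_gap is the finger opening in m, set as the call begins (left out keeps the last). The fingers move at their own pace and stop on an object; squeeze is the grip in N (left out, the last holds). Time passes only in rows, so rows that do not move let the fingers close. The tool returns the time, the measured TCP pose, the force, the opening and the grip force at its end. only (a regular expression) keeps the lines of the reply that match it, lines (a string "A,B") keeps lines A to B, and quiet returns only ok. Input that does not fit is refused with a message, and nothing moves.
- bot.state(): the state, without advancing time (a new reading comes with each control period).
- bot.capture(name): name is "side" or "top"; returns a dict with "image" (480x640x3 uint8, blue, green, red), "fx", "fy", "cx", "cy" (pixels), "R" (3x3) and "t" (3): a world point X has camera coordinates R X + t. Camera axes: x right, y down, z forward; pixel columns grow to the right and rows downward; lengths in m; the calibration is good to about 2 mm. A picture is of the moment at which its call begins. There is no depth.
- bot.job_done(): hands the job in; it is judged then, once.
The state is a dict: "clock": time; "qpos": joint angles; "dq": joint speeds; "tau": joint torques, N m; "position": TCP position; "orientation": TCP orientation; "ft_force": force on the tool from outside, world axes, zero at the start; "moment": the same for the moment, N m; "finger_gap": finger opening in m; "grasp_force": force on a finger pad.
Only numpy, scipy, OpenCV 4.12 (cv2) and the standard library are available. Lean on these libraries where they do the work, as an engineer would, in place of code of your own. Each camera call takes 0.05 s, during which the arm holds its last target. There are 200 camera calls.

## Working session

There is one attempt and no reset: what is moved stays moved. The work goes in short steps, Python scripts to look and compute and a tool call to move; the robot and the scene stay as the last step left them, time stands still between calls to the robot, and variables do not carry over. Pictures are saved under pics/ and viewed, at most 10 in all, crops included, and the job is handed in when it is done.

```bash
ls; mkdir -p pics; python3 - <<'E'
from plant import bot
import cv2
for n in("side","top"):
    c=bot.capture(n); cv2.imwrite(f"pics/{n}0.png",c["image"]); print(n,c["fx"],c["cx"],c["cy"],c["R"],c["t"])
s=bot.state();print(s["clock"],s["position"],s["orientation"])
E
```

```text
pics
plant.py
side 544.1743200652024 314.14154848405394 240.56388917932358 [[-0.82392886 -0.5663048  -0.02097863]
 [-0.31113311  0.48299462 -0.81848176]
 [ 0.47364272 -0.66784359 -0.57414938]] [0.42435934 0.26755515 0.78542777]
top 609.0170738824426 330.71337786739343 249.10302364536705 [[ 1.44859993e-02 -9.99894131e-01  1.37178702e-03]
 [-9.93165303e-01 -1.45473934e-02 -1.15806106e-01]
 [ 1.15813801e-01  3.15155900e-04 -9.93270892e-01]] [-0.05250681  0.56113655  1.15677419]
0.1 [ 0.15566201 -0.6048387   0.23035612] [-8.80913075e-04  9.92080153e-01  1.25603273e-01 -1.12803351e-04]
```

View pics/side0.png

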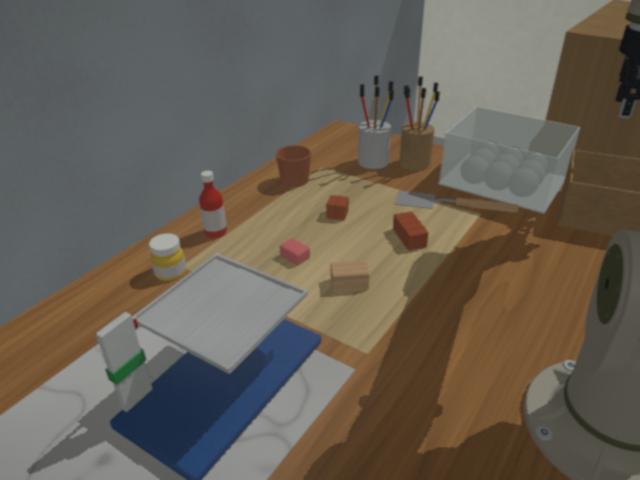

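View pics/top0.png

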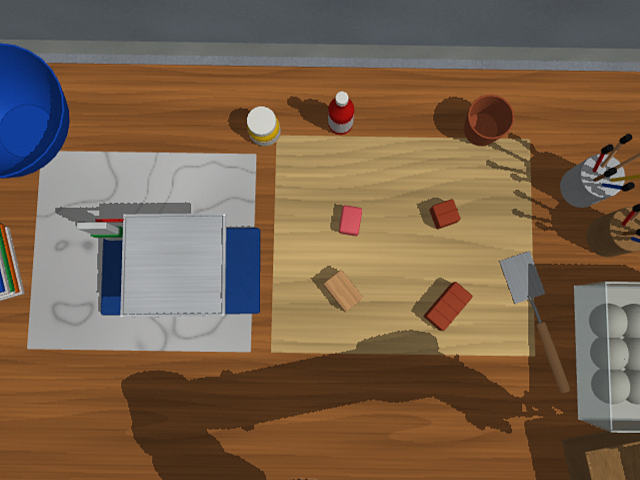

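Side view: the half bar is at (338,207), the full bar at (411,230), the pan around (222,308) and the green band at (126,365). Top view: half bar (445,213), full bar (448,306), pan (174,265). The wooden offcut and pink eraser lie nearer the pan.

```bash
python3 - <<'E'
import cv2,numpy as np
s=cv2.imread("pics/side0.png");t=cv2.imread("pics/top0.png")
r=lambda i,x,y,w,h,k:cv2.resize(i[y:y+h,x:x+w],(w*k,h*k),interpolation=cv2.INTER_NEAREST)
a=np.hstack([r(s,320,190,40,35,5),r(s,385,205,50,50,4)[:175],r(s,80,300,80,44,5)[:175]]) 
b=np.hstack([r(t,425,195,40,40,5),r(t,415,275,65,65,4)[:,:260],r(t,70,205,60,50,5)[:200]]) if 0 else None
can=np.zeros((600,800,3),np.uint8)
def put(im,x,y): h,w=im.shape[:2]; h=min(h,600-y);w=min(w,800-x); can[y:y+h,x:x+w]=im[:h,:w]
put(r(s,320,190,35,35,7),0,0);put(r(s,385,205,50,50,6),250,0);put(r(s,95,305,60,110,5)[:,:],555,0)
put(r(t,425,195,40,40,6),0,310);put(r(t,415,275,65,60,5),250,310)
cv2.imwrite("pics/crop.png",can)
for n,im in(("side",s),("top",t)):
    hsv=cv2.cvtColor(im,cv2.COLOR_BGR2HSV)
    for p in ([(338,200),(335,213),(345,212),(408,222),(420,240),(404,238),(126,365),(220,300),(135,322)] if n=="side" else [(445,213),(448,306),(175,265),(445,224),(350,220)]): print(n,p,hsv[p[1],p[0]])
E
```

```text
side (338, 200) [  8 158 123]
side (335, 213) [  9 149  87]
side (345, 212) [  9 151 101]
side (408, 222) [  8 163 122]
side (420, 240) [  8 163  86]
side (404, 238) [  8 148  79]
side (126, 365) [ 67 154  93]
side (220, 300) [ 75   4 143]
side (135, 322) [  2 183 107]
top (445, 213) [  6 194 126]
top (448, 306) [  6 185 145]
top (175, 265) [ 98   6 163]
top (445, 224) [  6 199 124]
top (350, 220) [178 149 204]
```

View pics/crop.png

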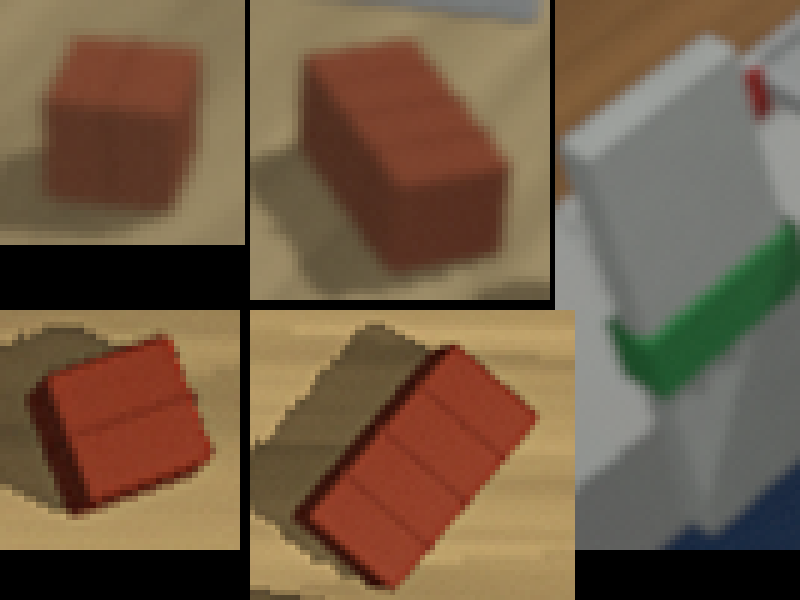

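```bash
cat >h.py <<'E'
import numpy as np,cv2
from plant import bot
C={}
def cam(n):
    if n not in C: C[n]=bot.capture(n)
    return C[n]
def P(n):
    c=cam(n);K=np.array([[c["fx"],0,c["cx"]],[0,c["fy"],c["cy"]],[0,0,1]])
    return K@np.c_[c["R"],np.ravel(c["t"])]
def proj(n,X): p=P(n)@np.append(X,1); return p[:2]/p[2]
def tri(s,t):
    X=cv2.triangulatePoints(P("side"),P("top"),np.array(s,float).T,np.array(t,float).T);return (X[:3]/X[3]).T
E
python3 - <<'E'
from h import *
A=np.array
hs=A([(45,100),(72,38),(200,48),(190,117)])/7+[320,190]
ht=(A([(47,68),(165,28),(212,143),(88,187)]))/6+[425,195]
fs=(A([(305,58),(415,40),(508,165),(398,185)])-[250,0])/6+[385,205]
ft=(A([(455,347),(538,415),(392,588),(310,517)])-[250,310])/5+[415,275]
ps=[(137,315),(220,256),(307,293),(233,364)];pt=[(123,215),(223,215),(225,313),(122,313)]
for n,s,t in(("half",hs,ht),("full",fs,ft),("pan",ps,pt)):
    X=tri(s,t);e=X-np.roll(X,-1,0);print(n,X.round(4).tolist(),"c",X.mean(0).round(4),"edges",np.linalg.norm(e,axis=1).round(3),"ang",np.degrees(np.arctan2(e[:,1],e[:,0])).round(1))
    if n=="pan":
        c=X.mean(0)
        for z in(.19,.15,.135,.12,.105):print(z,[proj("side",[c[0]+.065+d,c[1]+.132,z]).round(0).tolist() for d in(-.025,0,.025)])
E
```

```text
half [[0.6484, -0.2436, 0.0372], [0.6626, -0.2823, 0.0368], [0.6236, -0.2975, 0.0378], [0.6066, -0.2582, 0.0373]] c [ 0.6353 -0.2704  0.0373] edges [0.041 0.042 0.043 0.044] ang [ 110.2   21.4  -66.6 -160.8]
full [[0.4997, -0.2879, 0.0365], [0.4729, -0.3202, 0.0363], [0.4072, -0.2624, 0.0377], [0.4338, -0.2312, 0.0375]] c [ 0.4534 -0.2754  0.037 ] edges [0.042 0.087 0.041 0.087] ang [  50.3  -41.3 -130.4  139.3]
pan [[0.5993, 0.3183, 0.1601], [0.6029, 0.1446, 0.1531], [0.4324, 0.1372, 0.1479], [0.4278, 0.3114, 0.1578]] c [0.5156 0.2279 0.1547] edges [0.174 0.171 0.175 0.172] ang [  91.2    2.5  -88.5 -177.7]
0.19 [[126.0, 329.0], [114.0, 321.0], [102.0, 314.0]]
0.15 [[133.0, 350.0], [121.0, 343.0], [109.0, 336.0]]
0.135 [[135.0, 358.0], [123.0, 351.0], [111.0, 343.0]]
0.12 [[138.0, 366.0], [126.0, 358.0], [114.0, 351.0]]
0.105 [[140.0, 373.0], [128.0, 366.0], [116.0, 358.0]]
```

```bash
python3 - <<'E'
import cv2,numpy as np
s=cv2.imread("pics/side0.png");t=cv2.imread("pics/top0.png")
r=lambda i,x,y,w,h,k:cv2.resize(i[y:y+h,x:x+w],(w*k,h*k),interpolation=cv2.INTER_CUBIC)
can=np.zeros((600,800,3),np.uint8)
can[:600,:350]=r(s,90,305,70,120,5)
can[:280,360:780]=r(t,70,205,60,40,7)
cv2.imwrite("pics/crop2.png",can)
for n,im,roi in(("side",s,(90,305,70,120)),("top",t,(70,205,60,40))):
    x,y,w,h=roi;hs=cv2.cvtColor(im[y:y+h,x:x+w],cv2.COLOR_BGR2HSV)
    m=cv2.inRange(hs,(50,90,40),(85,255,255))
    cols=np.where(m.any(0))[0]
    for c in cols[::2]: rr=np.where(m[:,c])[0];print(n,c+x,rr.min()+y,rr.max()+y)
E
```

```text
side 107 370 372
side 109 372 378
side 111 372 380
side 113 373 381
side 115 372 383
side 117 370 383
side 119 368 382
side 121 367 380
side 123 365 378
side 125 363 377
side 127 362 375
side 129 360 373
side 131 358 371
side 133 357 370
side 135 355 368
side 137 354 366
side 139 352 365
side 141 350 363
side 143 354 361
top 91 234 235
top 93 235 236
top 95 235 236
top 97 235 236
top 99 235 237
top 101 235 237
top 103 235 237
top 105 235 237
top 107 235 237
top 109 234 236
top 111 234 237
top 113 234 236
top 115 234 236
top 117 234 236
top 119 227 236
top 121 227 236
```

View pics/crop2.png

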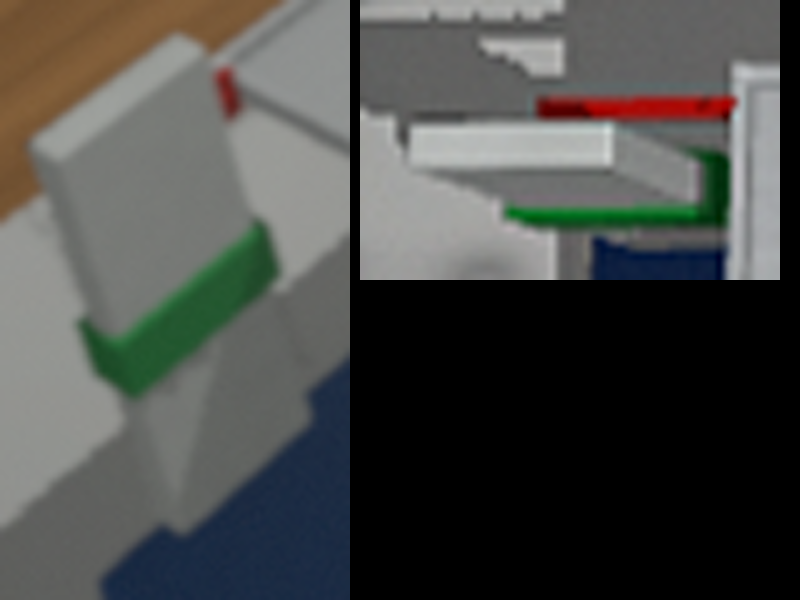

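Side crop: post top front corners lie at (101.6,338) and (131.6,315.4). The band's front face runs from (115,374)/(116.6,384.6) to (142.4,349)/(145.6,359). In the top view the post's top front edge is (77,228.6)–(106,228.6).

```bash
python3 - <<'E'
from h import *
X=tri([(101.6,338),(131.6,315.4),(115,374)],[(77,228.6),(106,228.6),(90.4,234.6)]);print(X.round(4))
c=cam("side");o=-c["R"].T@np.ravel(c["t"])
def hit(p,ax,v):
    d=c["R"].T@np.array([(p[0]-c["cx"])/c["fx"],(p[1]-c["cy"])/c["fy"],1]);return (o+d*(v-o[ax])/d[ax]).round(4)
x=X[:2,0].mean()
for p in[(101.6,338),(131.6,315.4)]:print("top",hit(p,0,x))
for p in[(115,374),(116.6,384.6),(142.4,349),(145.6,359)]:print("band",hit(p,0,x-.002),hit(p,0,x-.005))
print("base",hit((126,411),0,x))
# red pointer
print("ptr",hit((135,321.5),0,x+.012),hit((136.5,328),0,x+.012))
E
```

```text
[[0.572  0.3876 0.1875]
 [0.5729 0.3384 0.1874]
 [0.5697 0.3888 0.1233]]
top [0.5725 0.3865 0.1861]
top [0.5725 0.338  0.1872]
band [0.5705 0.3861 0.1194] [0.5675 0.3876 0.1227]
band [0.5705 0.3888 0.1007] [0.5675 0.3902 0.1041]
band [0.5705 0.3376 0.1245] [0.5675 0.3393 0.1278]
band [0.5705 0.3371 0.104 ] [0.5675 0.3388 0.1073]
base [0.5725 0.3874 0.0417]
ptr [0.5845 0.3286 0.1625] [0.5845 0.3292 0.1506]
```

The band's middle is at about z 0.115–0.118, so the full bar (pan at 0.12) is the one to weigh. Next I move above it.

step_hand(increments=[[0.046,-0.031,0.014,0.12],[0.093,-0.061,0.028,0.24],[0.139,-0.092,0.041,0.36],[0.185,-0.122,0.055,0.48],[0.231,-0.153,0.069,0.60],[0.278,-0.184,0.083,0.72],[0.324,-0.214,0.096,0.84],[0.370,-0.245,0.110,0.95],[0.370,-0.245,0.110,0.95],[0.370,-0.245,0.110,0.95]], finger_gap=0.085, squeeze=40)

```text
clock: 1.55
position: [0.4528, -0.276, 0.1213]
orientation: [0.0, 0.94, -0.341, -0.0]
ft_force: [0.3, 0.3, 0.4]
finger_gap: 0.0853
grasp_force: 0.0
```

```bash
python3 -c "
from plant import bot;import numpy as np
from scipy.spatial.transform import Rotation as R
s=bot.state();M=R.from_quat(np.roll(s['orientation'],-1)).as_matrix();print(M.round(3),M.T@(np.array([.4534,-.2754,.012])-s['position']),s['qpos'])"
```

```text
[[ 0.767 -0.642 -0.   ]
 [-0.642 -0.767 -0.   ]
 [-0.     0.    -1.   ]] [ 6.38140587e-05 -8.54479564e-04  1.09273479e-01] [ 0.60201837  0.27001955 -0.13513083  1.77562198  0.04075902  1.09891429
 -1.81448705]
```

step_hand(increments=[[0,0,0.05,0],[0,0,0.09,0],[0,0,0.109,0],[0,0,0.109,0],[0,0,0.109,0]])

```text
clock: 2.17
position: [0.4533, -0.2771, 0.0135]
orientation: [0.0, 0.939, -0.343, 0.001]
ft_force: [-0.8, 0.1, -0.1]
finger_gap: 0.0849
grasp_force: 0.0
```

step_hand(increments=[[0,0,0,0],[0,0,0,0],[0,0,0,0],[0,0,0,0],[0,0,0,0],[0,0,0,0],[0,0,0,0],[0,0,0,0]], finger_gap=0.02, squeeze=40)

```text
clock: 3.18
position: [0.4538, -0.276, 0.0133]
orientation: [0.0, 0.94, -0.342, 0.001]
ft_force: [-0.4, 0.8, 7.5]
finger_gap: 0.0442
grasp_force: 42.5
```

step_hand(increments=[[0,0,-0.03,0],[0,0,-0.08,0],[0,0,-0.13,0],[0,0,-0.18,0],[0,0,-0.22,0],[0,0,-0.22,0]])

```text
clock: 3.92
position: [0.4544, -0.2765, 0.2357]
orientation: [0.001, 0.94, -0.342, 0.003]
ft_force: [0.2, 0.1, -3.9]
finger_gap: 0.0446
grasp_force: 42.1
```

step_hand(increments=[[-0.028,-0.043,0,-0.07],[-0.056,-0.086,0,-0.14],[-0.087,-0.134,0,-0.22],[-0.118,-0.182,0,-0.3],[-0.150,-0.231,0,-0.38],[-0.181,-0.280,0,-0.46],[-0.213,-0.329,0,-0.54],[-0.244,-0.377,0,-0.62],[-0.262,-0.404,0,-0.67],[-0.276,-0.426,0,-0.70]])

```text
clock: 5.18
position: [0.5143, 0.2295, 0.2302]
orientation: [0.0, 1.0, 0.003, -0.002]
ft_force: [0.2, 0.3, -3.6]
finger_gap: 0.0443
grasp_force: 42.0
```

step_hand(increments=[[0,0,0,0],[0,0,0,0],[0,0,0,0]])

```text
clock: 5.55
position: [0.5155, 0.2265, 0.2318]
orientation: [0.0, 1.0, -0.0, -0.0]
ft_force: [0.2, -0.4, -2.6]
finger_gap: 0.0444
grasp_force: 42.1
```

```bash
python3 -c "
from h import *
from scipy.spatial.transform import Rotation as R
s=bot.state();M=R.from_quat(np.roll(s['orientation'],-1)).as_matrix();print(M.round(3),s['qpos'])
cv2.imwrite('pics/s1.png',cam('side')['image'])"
```

```text
[[ 1.    -0.    -0.001]
 [-0.    -1.    -0.001]
 [-0.001  0.001 -1.   ]] [-0.00901842  0.30195479 -0.57809225  1.52238118  0.16711045  1.36786028
 -2.17127406]
```

View pics/s1.png

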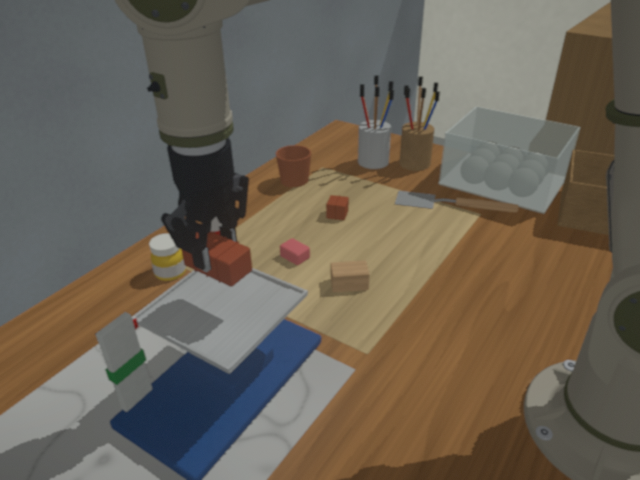

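step_hand(increments=[[0,0,0.03,0],[0,0,0.055,0],[0,0,0.065,0],[0,0,0.07,0],[0,0,0.075,0],[0,0,0.08,0],[0,0,0.085,0],[0,0,0.09,0],[0,0,0.095,0],[0,0,0.098,0]])

```text
clock: 6.85
position: [0.5157, 0.2281, 0.1342]
orientation: [-0.0, 1.0, 0.001, 0.0]
ft_force: [2.0, -0.1, 0.8]
finger_gap: 0.0447
grasp_force: 42.4
```

step_hand(increments=[[0,0,0,0],[0,0,0,0],[0,0,0,0],[0,0,0,0]])

```text
clock: 7.35
position: [0.5154, 0.228, 0.1344]
orientation: [-0.0, 1.0, 0.001, 0.0]
ft_force: [1.6, 0.9, -0.4]
finger_gap: 0.0442
grasp_force: 42.4
```

```bash
python3 -c "
from h import *
cv2.imwrite('pics/s2.png',cam('side')['image'])"
```

```text
(no output)
```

View pics/s2.png

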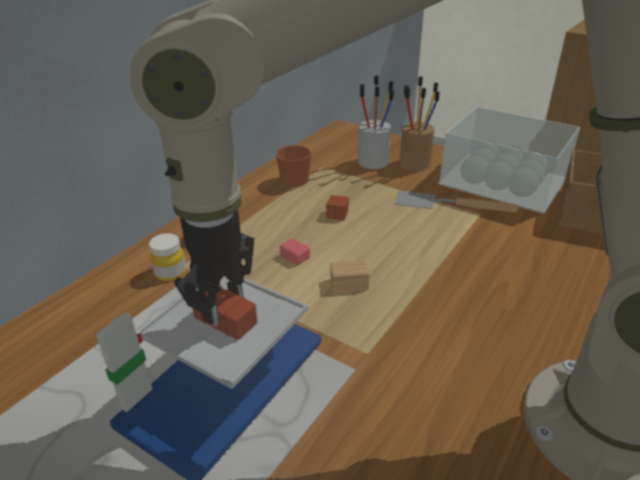

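The bar rests on the sunken pan at about (225,312), with the wrist force near zero. Now I open the gripper and lift.

step_hand(increments=[[0,0,0,0],[0,0,0,0],[0,0,0,0],[0,0,0,0],[0,0,0,0],[0,0,0,0]], finger_gap=0.075)

```text
clock: 8.15
position: [0.5154, 0.2279, 0.1344]
orientation: [-0.0, 1.0, 0.001, 0.0]
ft_force: [0.7, 1.1, 0.2]
finger_gap: 0.0751
grasp_force: 0.0
```

step_hand(increments=[[0,0,-0.02,0],[0,0,-0.06,0],[0,0,-0.11,0],[0,0,-0.16,0],[-0.01,0.05,-0.18,0],[-0.02,0.10,-0.18,0],[-0.02,0.15,-0.18,0],[-0.02,0.20,-0.18,0],[-0.02,0.25,-0.18,0],[-0.02,0.28,-0.18,0]])

```text
clock: 9.4
position: [0.4956, -0.0551, 0.3144]
orientation: [0.0, 1.0, -0.001, 0.0]
ft_force: [0.6, 0.6, -0.7]
finger_gap: 0.0754
grasp_force: 0.0
```

step_hand(increments=[[0,0,0,0],[0,0,0,0],[0,0,0,0],[0,0,0,0],[0,0,0,0],[0,0,0,0],[0,0,0,0],[0,0,0,0]])

```text
clock: 10.4
position: [0.496, -0.0521, 0.3143]
orientation: [-0.0, 1.0, 0.001, 0.0]
ft_force: [-0.1, -0.0, -0.6]
finger_gap: 0.0747
grasp_force: 0.0
```

```bash
python3 - <<'E'
from h import *
s=cam("side")["image"];t=cam("top")["image"]
r=lambda i,x,y,w,h,k:cv2.resize(i[y:y+h,x:x+w],(w*k,h*k),interpolation=cv2.INTER_CUBIC)
can=np.zeros((600,800,3),np.uint8)
can[:600,:350]=r(s,90,305,70,120,5)
can[:240,360:680]=s[::2,::2];can[260:600,360:800]=r(t,70,195,220,170,2)
cv2.imwrite("pics/end.png",can)
E
```

```text
(no output)
```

View pics/end.png

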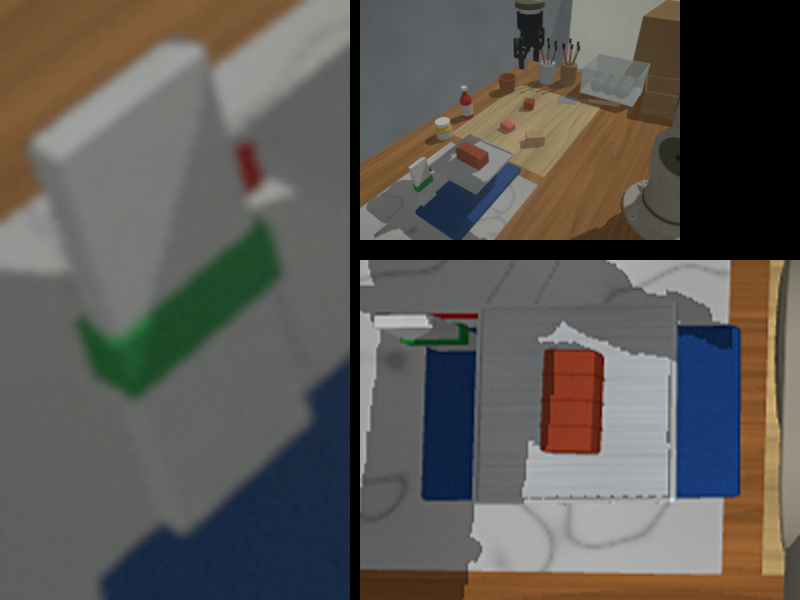

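The full bar lies alone and centred on the pan. The pointer has sunk to (140,338) in the side view. I check it against the band with the same ray method, so the calibration bias cancels.

```bash
python3 - <<'E'
from h import *
def hit(n,p,ax,v):
    c=cam(n);o=-c["R"].T@np.ravel(c["t"])
    d=c["R"].T@np.array([(p[0]-c["cx"])/c["fx"],(p[1]-c["cy"])/c["fy"],1]);return o+d*(v-o[ax])/d[ax]
def red(n,x,y,w,h):
    m=cv2.inRange(cv2.cvtColor(cam(n)["image"][y:y+h,x:x+w],cv2.COLOR_BGR2HSV),(0,120,50),(8,255,255))
    r,c=np.where(m>0);return c.mean()+x,r.mean()+y,c.min()+x,c.max()+x,r.min()+y,r.max()+y
ps=red("side",132,325,16,25);pt=red("top",90,212,45,14);print(ps,pt)
x=hit("top",(pt[0],pt[1]),2,.12)[0];print("pointer x",x,"z",hit("side",ps[:2],0,x))
for xf in(.568,.570,.572):print("band mid",xf,np.mean([hit("side",p,0,xf)[2] for p in[(115,374),(116.6,384.6),(142.4,349),(145.6,359)]]))
E
```

```text
(np.float64(139.3684210526316), np.float64(337.7894736842105), np.int64(138), np.int64(141), np.int64(334), np.int64(341)) (np.float64(117.54545454545455), np.float64(222.5), np.int64(106), np.int64(128), np.int64(222), np.int64(224))
pointer x 0.59464170948744 z [0.59464171 0.3231419  0.12086245]
band mid 0.568 0.11492383874603665
band mid 0.57 0.11269984841614819
band mid 0.572 0.11047585808625968
```

```bash
python3 - <<'E'
from h import *
ims={n:np.mean([bot.capture(n)["image"].astype(float) for _ in range(4)],0) for n in("side","top")}
def hit(n,p,ax,v):
    c=cam(n);o=-c["R"].T@np.ravel(c["t"])
    d=c["R"].T@np.array([(p[0]-c["cx"])/c["fx"],(p[1]-c["cy"])/c["fy"],1]);return o+d*(v-o[ax])/d[ax]
G=lambda im:im[...,1]-(im[...,0]+im[...,2])/2
gs,gt=G(ims["side"]),G(ims["top"])
def cross(v,y0):
    h=v.max()/2;k=np.where(v>h)[0];a,b=k[0],k[-1]
    return y0+a-(v[a]-h)/(v[a]-v[a-1]), y0+b+(v[b]-h)/(v[b]-v[b+1])
S=[(c,)+cross(gs[340:395,c],340) for c in range(120,140)]
T=[(c,)+cross(gt[229:245,c],229) for c in range(96,116)]
print("S",np.round(S[::6],2).tolist());print("T",np.round(T[::5],2).tolist())
rb=np.mean([t[2] for t in T]);cb=np.mean([t[0] for t in T])
def solve(row,col,pts):   # top row -> x(z); side pts -> z(x)
    z=.1
    for _ in range(30):
        x=hit("top",(col,row),2,z)[0]; z=np.mean([hit("side",p,0,x)[2] for p in pts])
    return x,z
x,z=solve(rb,cb,[(c,b) for c,a,b in S]);zu=np.mean([hit("side",(c,a),0,x)[2] for c,a,b in S]);print("band front x",x,"bottom z",z,"top z",zu)
# post top front edge: strongest brightness drop below top face
I=ims["side"].mean(2);P2=[]
for c in range(106,126):
    y=int(338-(c-101.6)*.753);g=np.diff(I[y-4:y+5,c]);k=g.argmin();w=np.clip(-g[max(k-1,0):k+2],0,None);P2.append((c,y-4+.5+(w*np.arange(max(k-1,0),k+2)[:len(w)]).sum()/w.sum()))
It=ims["top"].mean(2);Q=[]
for c in range(82,101):
    g=np.diff(It[224:234,c]);k=g.argmin();Q.append(224.5+k)
print("P",np.round(P2[::5],2).tolist(),"Q",np.median(Q),np.mean(Q))
print("post top x,z",solve(np.mean(Q),91,P2))
E
```

```text
S [[120.0, 367.08, 381.19], [126.0, 362.05, 376.49], [132.0, 356.99, 371.34], [138.0, 352.16, 366.36]]
T [[96.0, 234.31, 236.4], [101.0, 234.38, 236.78], [106.0, 234.36, 236.86], [111.0, 234.05, 236.62]]
band front x 0.5706853826650975 bottom z 0.10134967034256484 top z 0.12462561917857351
P [[106.0, 333.43], [111.0, 329.55], [116.0, 325.65], [121.0, 322.31]] Q 228.5 228.5
post top x,z (np.float64(0.5730588478551553), np.float64(0.18794451370153736))
```

```bash
python3 - <<'E'
from h import *
def hit(n,p,ax,v):
    c=cam(n);o=-c["R"].T@np.ravel(c["t"])
    d=c["R"].T@np.array([(p[0]-c["cx"])/c["fx"],(p[1]-c["cy"])/c["fy"],1]);return o+d*(v-o[ax])/d[ax]
def red(im,x,y,w,h):
    a=im[y:y+h,x:x+w].astype(float);g=np.clip(a[...,2]-a[...,:2].mean(2)-15,0,None)
    r,c=np.mgrid[:h,:w];return (g*c).sum()/g.sum()+x,(g*r).sum()/g.sum()+y,(g.max(1)>g.max()/2).sum()
for nm,s,t,z,b in(("empty",cv2.imread("pics/side0.png"),cv2.imread("pics/top0.png"),.15,(130,312,12,22)),("now",cam("side")["image"],cam("top")["image"],.12,(133,328,14,22))):
    p=red(s,*b);q=red(t,105,214,16,12)
    for _ in range(20):
        x=hit("top",q[:2],2,z)[0];z=hit("side",p[:2],0,x)[2]
    print(nm,p,q,x,z, hit("side",p[:2],0,.590)[2])
c=cam("top")
# pan edges: far/near corners now, triangulated from crops
E
```

```text
empty (np.float64(134.3911178400202), np.float64(320.3618470855413), np.int64(9)) (np.float64(112.48796857096087), np.float64(219.93034866590276), np.int64(3)) 0.5934499583491291 0.15610745268039505 0.15949368143564224
now (np.float64(139.35495335406486), np.float64(337.7760995113283), np.int64(9)) (np.float64(113.86753301194719), np.float64(222.55292391532174), np.int64(2)) 0.5942405780099576 0.12132079654944938 0.12575344531181942
```

```bash
python3 -c "
from plant import bot;print(bot.job_done())"
```

```text
the job is handed in; nothing more can be done
None
```

I put the full bar alone on the pan and handed the job in. The pan face should rest at about 0.120 m against a band middle measured at about 0.113–0.115 m, inside the ±11 mm tolerance. The half bar was left on the bench, and the hand-in returned no verdict.

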